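Change over the parts in a cam-lever fixture

TASK

Flip the fixture's cam lever open, lift the finished parts (round nose) out of the fixture and stand them in the grey tray, and stand every raw blank (plain square stem) in a bay of its own, down on the floor of the bay. When all of that is done, flip the lever back past centre so that it snaps fully home and clamps the blanks against the back rail. Leave the screwdriver, brush, bottle and mug where they are.

Things in the scene. Friction and masses are not known exactly. Their poses are not given: they have to be found in the camera images.
- fixture: grey-and-steel clamping fixture bolted to the bench; base plate from x=-110 to +55 and y=-160 to +210 mm, 16 mm thick. Origin on the bench under the middle bay; x points away from the robot, y left along the row of bays, z up. Three bays 85 mm apart, each 68 mm wide between steel ribs (tops 38 mm above the bench), floors 16 mm above the bench. The cam lever is at its left end.
- back_rail (a point): middle of the front face of the fixed back rail behind the bays: x=+32 mm in the fixture's frame, at the height of the rail's top, 42 mm above the bench
- bar_face (a point): middle of the pressing face of the sliding clamp bar in front of all bays (18 to 36 mm above the bench), driven by the lever. Open, it stands at about x=-41 mm in the fixture's frame (bay 73 mm deep); clamping, it pushes the feet back against the rail. While clamped, an empty bay is too shallow for a foot. In front of the bar runs a cross shaft at x=-83 mm, its bearings 62 mm high.
- lever (a joint): over-centre cam lever, rad: 0 = clamped, 1.75 = fully open (both on stops). It turns about lever_pivot; the grip stands 0.26 + joint value above the fixture's +x direction: clamped it lies low, pointing away from the robot; open it leans 25 degrees past upright towards it. Dead centre at about 0.35 to 0.4: a spring snaps it from there to either stop and holds it. Takes up to 8 N.
- lever_knob (a point): centre of the black barrel grip across the lever's end (26 mm diameter, 34 mm long along the fixture's y), 125 mm from the pivot; the arm between is a 12 mm round steel bar. The grip can be pinched from above by its two flat ends, along the fixture's y axis, and led round its arc.
- lever_pivot (a point): the point on the lever's axis (parallel to the fixture's y) in line with the knob: x=-83, y=+175, z=50 mm in the fixture's frame; a 34 mm steel hub
- tray: grey open tray for finished parts, fixed on the bench left of the fixture, 260 mm (x) by 150 mm (y), 35 mm high, wall 5 mm; origin at the centre of its underside, x along its length
- tray_in (a point): centre of the tray's inner floor (5 mm above the bench), axes as the tray's
- bay0 (a point): right (-y) bay: point on its floor below the centre of a clamped part (x=+2 mm, y=-85 mm in the fixture's frame); with the lever open there is 4 mm of play on each side in y, and the foot's centre can lie from 13 mm in front of this point up to it
- bay1 (a point): middle bay: point on its floor below the centre of a clamped part (x=+2 mm, y=0 mm in the fixture's frame); with the lever open there is 4 mm of play on each side in y, and the foot's centre can lie from 13 mm in front of this point up to it
- bay2 (a point): left (+y, next to the lever) bay: point on its floor below the centre of a clamped part (x=+2 mm, y=85 mm in the fixture's frame); with the lever open there is 4 mm of play on each side in y, and the foot's centre can lie from 13 mm in front of this point up to it
- blank0: raw blank, plain aluminium, 0.33 kg or so, 95 mm tall: square foot 60 x 60 x 20 mm, on it a square stem 26 x 26 mm, sides parallel to the foot's, full width up to a flat top. Stands on the bench to the right of the fixture at the start. Origin at the centre of its underside, z up the stem, x and y along the foot's sides. Two or three of these three are present.
- blank1: raw blank, plain aluminium, 0.33 kg or so, 95 mm tall: square foot 60 x 60 x 20 mm, on it a square stem 26 x 26 mm, sides parallel to the foot's, full width up to a flat top. Stands on the bench to the right of the fixture at the start. Origin at the centre of its underside, z up the stem, x and y along the foot's sides. Two or three of these three are present.
- blank2: raw blank, plain aluminium, 0.33 kg or so, 95 mm tall: square foot 60 x 60 x 20 mm, on it a square stem 26 x 26 mm, sides parallel to the foot's, full width up to a flat top. Stands on the bench to the right of the fixture at the start. Origin at the centre of its underside, z up the stem, x and y along the foot's sides. Two or three of these three are present.
- done0: finished part, plain aluminium, same foot and stem and the same 95 mm height as a raw blank, but the stem is 26 x 26 mm only up to 75 mm and ends in a round nose 16 mm in diameter and 20 mm long. Clamped in one of the bays at the start. Origin at the centre of its underside, z up. Two or three of these three are present.
- done1: finished part, plain aluminium, same foot and stem and the same 95 mm height as a raw blank, but the stem is 26 x 26 mm only up to 75 mm and ends in a round nose 16 mm in diameter and 20 mm long. Clamped in one of the bays at the start. Origin at the centre of its underside, z up. Two or three of these three are present.
- done2: finished part, plain aluminium, same foot and stem and the same 95 mm height as a raw blank, but the stem is 26 x 26 mm only up to 75 mm and ends in a round nose 16 mm in diameter and 20 mm long. Clamped in one of the bays at the start. Origin at the centre of its underside, z up. Two or three of these three are present.
- screwdriver: loose screwdriver, 190 mm long, lying behind the fixture; not to be disturbed
- oil_bottle: loose white plastic bottle with black cap, 48 mm diameter, 120 mm tall, standing behind the fixture; origin at the centre of its underside; not to be disturbed
- mug: loose white mug, 90 mm tall, 76 mm wide, standing behind and right of the fixture; origin at the centre of its underside; not to be disturbed
- brush: loose hand brush, 180 mm long, lying behind the tray; not to be disturbed

How it is judged:
By the outcome, as a careful person would: the job done as asked, in the order asked, and still so for the second after the job is handed in, with the robot touching nothing.
Of blank0, blank1, blank2 only 2 to 3 are there at a start; the rules pass over those that are not, and their reading is None.
Of done0, done1, done2 only 2 to 3 are there at a start; the rules pass over those that are not, and their reading is None.
At some moment in a run one of blank0, blank1, blank2 may be knocked a few centimetres aside while the robot is not near it.
It also fails if it takes over 210 s, if anything falls off the work surface, if the arm or the gripper's body presses on something with over 40 N, if the wrist force passes 120 N, or if a joint passes its speed limit or range.

ROBOT

A 6-joint arm with a two-finger parallel gripper is mounted at the origin on the work surface. World frame = base frame: x ahead of the robot, y to its left, z up, the work surface at z = 0. Lengths are in m, angles in rad, forces in N, time in s.
With the tool pointing down it reaches from about 0.275 to 0.85 m from the base axis. Payload 19 kg.
Tool frame: the origin (TCP) lies on the mounting face of the last link; the fingertips stand 173 mm ahead of it and the grasp point (between the pads) lies env.grip_depth ahead of it (env.grip_depth is the distance from the TCP to the grasp point, in m); z points along the fingers, y is the line along which they close (so a half turn about z gives the same grasp; the last joint's range is limited). The gripper opens to 85 mm and grips with 20 to 120 N. Pads are 22 mm wide; open, the fingers measure 114 mm over their backs; the gripper's body (76 mm by 85 mm) begins 54 mm behind the grasp point. The pads swing forward as they close: fully open they stand 13 mm farther back than shut.
Start: joints at [1.019, 0.15, 1.437, -0, 1.554, -0.134], TCP at [0.233, 0.526, 0.405] pointing down, gripper open.
Joint ranges: [-2.8, 2.8], [-0.68, 2.1], [0.12, 2.68], [-1.39, 4.53], [0.16, 2.79], [-2.81, 2.81]. Speed limits (rad/s): [1.89, 1.89, 2.22, 3.01, 3.01, 3.01].

INTERFACE

Orientations are given as [roll, pitch, yaw] about the fixed x, y, z axes, in that order (R = Rz(yaw) Ry(pitch) Rx(roll)).
In Python, from workcell import env, planner, eyes, spotter, monitor gives the robot as it stands. Calls block until the motion is done:
- env.move_pose(position, orientation): joint-space move of the TCP to a pose.
- env.line_to(position, speed=0.15, rotation=None, force_limit=None): straight line of the TCP; rotation=None keeps the orientation; speed is the mean speed in m/s. With force_limit (N) it stops when the force on the tool has changed by that much, and returns True; else False.
- env.move_j(angles): joint-space move.
- env.command_gripper(opening, force=None): finger opening in m; force is the grip in N (None keeps the last); returns when the fingers have stopped.
- env.wait(seconds).
- planner.inverse_kinematics(position, orientation): joint angles nearest the present ones, or None.
- eyes.read_camera(name): name is "side" or "top"; returns the picture (480x640x3 uint8, red, green, blue); there is no depth.
- eyes.camera_params(name): a dict with "mtx" (3x3 intrinsics, pixels), "R" (3x3) and "t" (3): a world point X has camera coordinates R X + t. Camera axes: x right, y down, z forward; pixel columns grow to the right and rows downward; lengths in m; the calibration is good to about 2 mm. A picture is of the moment at which its call begins. camera_params takes no time and is no camera call.
A pose or a line that the arm cannot do raises env.PlanningError and nothing moves.
- env.job_done(): hands the job in; it is judged then, once.
Trained networks look in the newest picture that a camera, given by its name, has taken for a name from the list of things; names that differ only in an ending like _2 or _b are one class to them, and where a whole thing is asked for, a point or a joint stands for the part that bears it (a point fixed in the world has none). Each returns a list of dicts, best first, with "confidence" (0 to 1); they miss things now and then, are a little off and sometimes report something else, mostly with a low value. They report only what shows in the picture. A call takes as long as a camera call.
- spotter.boxes_of(thing, camera): "centre" ([x, y, z] in m, in the coordinates of the camera as it stood for that picture, good to about 4 mm: the middle of the surface that is visible of it).
- spotter.outline_of(thing, camera): "mask" (480x640 bool, what is visible of it).
- spotter.spot_point(thing, camera): "centre" ([x, y, z] in m, in the coordinates of the camera as it stood for that picture, good to about 4 mm: a listed point, or the origin of a listed thing).
Readings, each from a call of its own:
- monitor.current_t(): time.
- monitor.current_joints(): joint angles.
- monitor.current_joint_vel(): joint speeds.
- monitor.current_tau(): joint torques, N m.
- monitor.current_tool_pos(): TCP position.
- monitor.current_tool_rot(): TCP orientation.
- monitor.current_ft_force(): force on the tool from outside, world axes, zero at the start.
- monitor.current_wrist_torque(): the same for the moment, N m.
- monitor.current_grip_width(): finger opening in m.
- monitor.current_grasp_force(): force on a finger pad.
Only numpy, scipy, OpenCV 4.12 (cv2) and the standard library are available. Lean on these libraries where they do the work, as an engineer would, in place of code of your own. Each camera call takes 0.05 s, during which the arm holds its last target. There are 200 camera calls.

## Working session

There is one attempt and no reset: what is moved stays moved. The work goes in short steps, each a Python script; the robot and the scene stay as the last script left them, time stands still between calls to the robot, and variables do not carry over. Pictures are saved under pics/ and viewed, at most 14 in all, crops included, and the job is handed in when it is done.

```bash
ls; mkdir -p pics; cat > h.py <<'E'
import numpy as np, cv2
from workcell import env, planner, eyes, spotter, monitor
def snap(cam,fn=None):
    im=eyes.read_camera(cam)
    if fn: cv2.imwrite('pics/'+fn,cv2.cvtColor(im,cv2.COLOR_RGB2BGR))
    return im
def toworld(c,cam):
    p=eyes.camera_params(cam); return p['R'].T@(np.array(c)-p['t'])
def pix(X,cam):
    p=eyes.camera_params(cam); u=p['mtx']@(p['R']@np.array(X)+p['t']); return u[:2]/u[2]
def ray(uv,cam,z):
    p=eyes.camera_params(cam); d=p['R'].T@np.linalg.inv(p['mtx'])@np.array([uv[0],uv[1],1.]); o=-p['R'].T@p['t']
    return o+d*(z-o[2])/d[2]
E
python3 - <<'E'
from h import *
np.set_printoptions(precision=4,suppress=True)
print(env.grip_depth, monitor.current_tool_rot())
for c in ['top','side']:
    snap(c,c+'0.png')
    p=eyes.camera_params(c); print(c,-p['R'].T@p['t'],p['R'][2])
    for n in ['fixture','back_rail','bar_face','lever_knob','lever_pivot','tray','tray_in','bay0','bay1','bay2','blank0','done0','oil_bottle','mug']:
        for d in spotter.spot_point(n,c): print(n,round(d['confidence'],2),toworld(d['centre'],c))
print(monitor.current_t())
E
```

```text
pics
workcell.py
0.1547 [-3.1404 -0.0002  2.7238]
top [0.3331 0.0034 1.2686] [ 0.21   -0.0104 -0.9776]
fixture 0.83 [ 0.5929 -0.0042  0.0038]
fixture 0.4 [ 0.7591  0.1363 -0.0031]
back_rail 0.68 [ 0.622  -0.0132  0.0434]
back_rail 0.34 [ 0.6262 -0.3133  0.0013]
bar_face 0.92 [0.5616 0.0027 0.0262]
bar_face 0.23 [ 0.5917 -0.0029 -0.001 ]
lever_knob 0.67 [0.6559 0.1664 0.0817]
lever_pivot 0.7 [0.54   0.1866 0.049 ]
tray 0.93 [0.4985 0.346  0.0018]
tray 0.25 [ 0.5747 -0.0904  0.0168]
tray_in 0.72 [0.4969 0.3398 0.0019]
bay0 0.72 [ 0.5884 -0.0056  0.0099]
bay0 0.66 [0.6084 0.0841 0.0205]
bay0 0.59 [ 0.5785 -0.0841  0.0172]
bay1 0.72 [ 0.5884 -0.0056  0.0099]
bay1 0.66 [0.6084 0.0841 0.0205]
bay1 0.59 [ 0.5785 -0.0841  0.0172]
bay2 0.72 [ 0.5884 -0.0056  0.0099]
bay2 0.66 [0.6084 0.0841 0.0205]
bay2 0.59 [ 0.5785 -0.0841  0.0172]
blank0 0.86 [ 0.4529 -0.3172  0.0006]
blank0 0.81 [ 0.6219 -0.3152  0.0009]
blank0 0.46 [0.4987 0.3451 0.0015]
blank0 0.36 [ 0.576  -0.0892  0.0165]
done0 0.88 [ 0.5902 -0.0088  0.0199]
done0 0.83 [ 0.5763 -0.0898  0.0139]
done0 0.58 [ 0.5766 -0.0846  0.0153]
oil
[... 394 characters left out ...]
.0818]
lever_pivot 0.85 [0.537  0.1816 0.0509]
tray 0.96 [ 0.493   0.3381 -0.0008]
tray_in 0.57 [0.4941 0.3387 0.0073]
bay0 0.94 [0.6084 0.0762 0.0133]
bay0 0.91 [ 0.5736 -0.0857  0.0164]
bay0 0.6 [ 0.5876 -0.0032  0.019 ]
bay1 0.94 [0.6084 0.0762 0.0133]
bay1 0.91 [ 0.5736 -0.0857  0.0164]
bay1 0.6 [ 0.5876 -0.0032  0.019 ]
bay2 0.94 [0.6084 0.0762 0.0133]
bay2 0.91 [ 0.5736 -0.0857  0.0164]
bay2 0.6 [ 0.5876 -0.0032  0.019 ]
blank0 0.83 [ 0.4509 -0.3152  0.0002]
blank0 0.78 [ 0.6243 -0.3174  0.0023]
done0 0.84 [ 0.5894 -0.0055  0.0176]
done0 0.66 [ 0.5732 -0.0934  0.0123]
oil_bottle 0.89 [ 0.7569  0.1334 -0.0013]
oil_bottle 0.21 [0.4936 0.3381 0.0079]
mug 0.56 [ 0.7692 -0.1921 -0.0001]
1.5
```

View pics/top0.png

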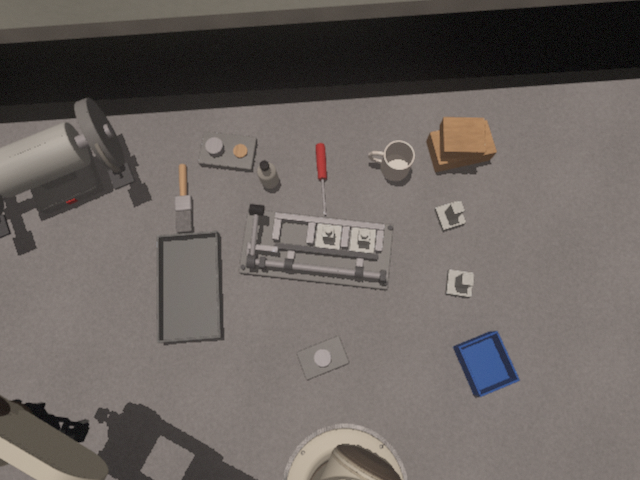

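View pics/side0.png

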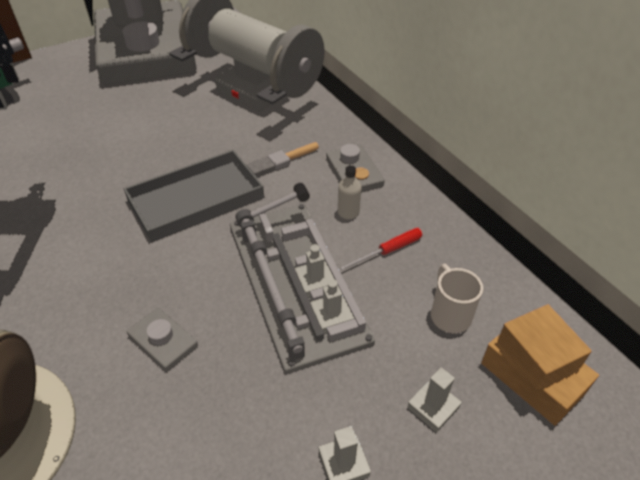

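```bash
cat >> h.py <<'E'
from scipy.optimize import minimize
def box(cx,cy,z0,z1,a,b): return np.array([[cx+i*a,cy+j*b,z] for i in(-1,1) for j in(-1,1) for z in(z0,z1)])
PART=[box(0,0,0,.02,.03,.03),box(0,0,.02,.095,.013,.013)]
def xf(P,x,y,yaw,z=0):
    c,s=np.cos(yaw),np.sin(yaw); P=np.atleast_2d(P)
    return np.c_[x+c*P[:,0]-s*P[:,1],y+s*P[:,0]+c*P[:,1],P[:,2]+z]
def sil(boxes,pose,cam,S=4):
    p=eyes.camera_params(cam); m=np.zeros((480*S,640*S),np.uint8)
    for B in boxes:
        u=(p['mtx']@(p['R']@xf(B,*pose).T+p['t'][:,None])); u=(u[:2]/u[2]).T
        cv2.fillConvexPoly(m,cv2.convexHull(np.round((u+.5)*S).astype(np.int32)),1)
    return cv2.resize(m.astype(np.float32),(640,480),interpolation=cv2.INTER_AREA)
def find_blanks(cams=('top','side')):
    """blank poses (x,y,yaw,fit) on the bench, from masks in both cameras"""
    pts=[];masks=[]
    for c in cams:
        eyes.read_camera(c)
        for d in spotter.spot_point('blank0',c):
            w=toworld(d['centre'],c)
            if d['confidence']>.5 and abs(w[2])<.012: pts.append(w[:2])
        for d in spotter.outline_of('blank0',c):
            if d['confidence']>.3: masks.append((c,d['mask']))
    groups=[]
    for q in pts:
        for g in groups:
            if np.linalg.norm(np.mean(g,0)-q)<.03: g.append(q);break
        else: groups.append([q])
    out=[]
    for g in groups:
        q=np.mean(g,0); ms=[]
        for c,m in masks:
            s=sil(PART,(*q,0),c,1)>0
            if (s&m).sum()>.4*min(s.sum(),m.sum()): ms.append((c,m.astype(np.float32)))
        f=lambda v: sum(np.abs(sil(PART,v,c)-m).sum()/m.sum() for c,m in ms)/max(len(ms),1)
        best=min((minimize(f,(*q,a),method='Nelder-Mead',options=dict(initial_simplex=[(q[0],q[1],a),(q[0]+.006,q[1],a),(q[0],q[1]+.006,a),(q[0],q[1],a+.3)],maxiter=80)) for a in np.radians([-30,0,30])),key=lambda r:r.fun)
        yaw=(best.x[2]+np.pi/4)%(np.pi/2)-np.pi/4
        out.append((best.x[0],best.x[1],yaw,best.fun,len(ms),len(g),*q))
    return out
E
python3 - <<'E'
from h import *
np.set_printoptions(precision=4,suppress=True)
for b in find_blanks(): print(np.array(b))
# fixture fit
F={'fixture':(0,0,0),'back_rail':(.032,0,.042),'bar_face':None,'lever_knob':(-.083+.125*np.cos(.26),.175,.05+.125*np.sin(.26)),'lever_pivot':(-.083,.175,.05),'bay0':1}
bays=[(.002,-.085,.016),(.002,0,.016),(.002,.085,.016)]
A=[];W=[]
for c in ['top','side']:
    for n,m in F.items():
        if m is None: continue
        L=spotter.spot_point(n,c)
        for d in (L if n=='bay0' else L[:1]):
            w=toworld(d['centre'],c)
            if n=='bay0':
                if d['confidence']<.4: continue
                mm=bays[np.argmin([abs(w[1]-k) for k in(-.087,-.005,.08)])]
            else: mm=m
            A.append(mm);W.append(w)
A=np.array(A);W=np.array(W)
from scipy.optimize import least_squares
r=least_squares(lambda v:(xf(A,*v)-W)[:,:2].ravel(),(.59,0,-.19),loss='soft_l1',f_scale=.004)
print('fix',r.x); print(np.c_[A,W-xf(A,*r.x)]*1000)
# tray fit by masks
TR=[box(0,0,0,.035,.13,.075)]; ms=[(c,spotter.outline_of('tray',c)[0]['mask'].astype(np.float32)) for c in('top','side')]
f=lambda v:sum(np.abs(sil(TR,v,c)-m).sum()/m.sum() for c,m in ms)
t=minimize(f,(.496,.342,0),method='Nelder-Mead',options=dict(initial_simplex=[(.496,.342,0),(.502,.342,0),(.496,.348,0),(.496,.342,.1)])); print('tray',t.x,t.fun)
im=cv2.imread('pics/top0.png')
def draw(P,pose,im,c,col=(0,255,0)):
    q=np.array([pix(p,c) for p in xf(np.array(P),*pose)]); cv2.polylines(im,[np.round((q+.0)*16).astype(int)],True,col,1,cv2.LINE_AA,4)
c='top'
out=[]
for c in('top','side'):
    im=cv2.resize(cv2.imread(f'pics/{c}0.png'),None,fx=1,fy=1)
    draw([(-.11,-.16,.016),(.055,-.16,.016),(.055,.21,.016),(-.11,.21,.016)],r.x,im,c)
    for y in(-.0425,.0425): draw([(.032,y,.038),(-.02,y,.038)],r.x,im,c,(0,0,255))
    draw([(.032,-.12,.042),(.032,.12,.042)],r.x,im,c,(255,0,0))
    draw([(.13,.075,.035),(.13,-.075,.035),(-.13,-.075,.035),(-.13,.075,.035)],t.x,im,c)
    for b in find_blanks() if c=='top' else []: pass
    x0,y0=(140,180) if c=='top' else (120,150)
    out.append(cv2.resize(im[y0:y0+220,x0:x0+265],None,fx=3,fy=2.7)[:594])
cv2.imwrite('pics/ov_top.png',out[0]);cv2.imwrite('pics/ov_side.png',out[1])
E
```

```text
[ 0.6246 -0.3151  0.2279  0.0912  1.      2.      0.6236 -0.3174]
[ 0.453  -0.3172 -0.2268  0.0494  2.      2.      0.4516 -0.3165]
fix [ 0.5919 -0.0033 -0.1613]
[[   0.        0.        0.        0.6243    1.1115    2.8871]
 [  32.        0.       42.        2.6077    0.2648    0.0744]
 [  37.7987  175.       82.1351   -1.584     4.8658   -0.6957]
 [ -83.      175.       50.        0.3393    3.3923    1.3467]
 [   2.       85.       16.        1.2995    5.7005    1.8251]
 [   2.      -85.       16.        0.6242    1.4041   -2.3498]
 [   2.        0.       16.       -3.0528    0.9168   -5.3925]
 [   2.      -85.       16.       41.2934 -227.3222  -19.2013]
 [   2.        0.       16.       29.1777   -5.2328   26.1445]
 [   0.        0.        0.       -2.7798   -0.5931   -1.5464]
 [  32.        0.       42.       -5.5959    2.7399   -1.4841]
 [  37.7987  175.       82.1351    1.9359   -3.0879   -1.8647]
 [ -83.      175.       50.       -0.556    -2.5355   -2.2341]
 [   2.       85.       16.        1.9206   -3.9469   -3.3428]
 [   2.        0.       16.       -4.8581    2.1271   -1.1585]
 [   2.      -85.       16.       -6.0415   -1.5985   -0.5374]]
tray [0.4942 0.3425 0.0098] 0.05994327366352081
```

View pics/ov_top.png

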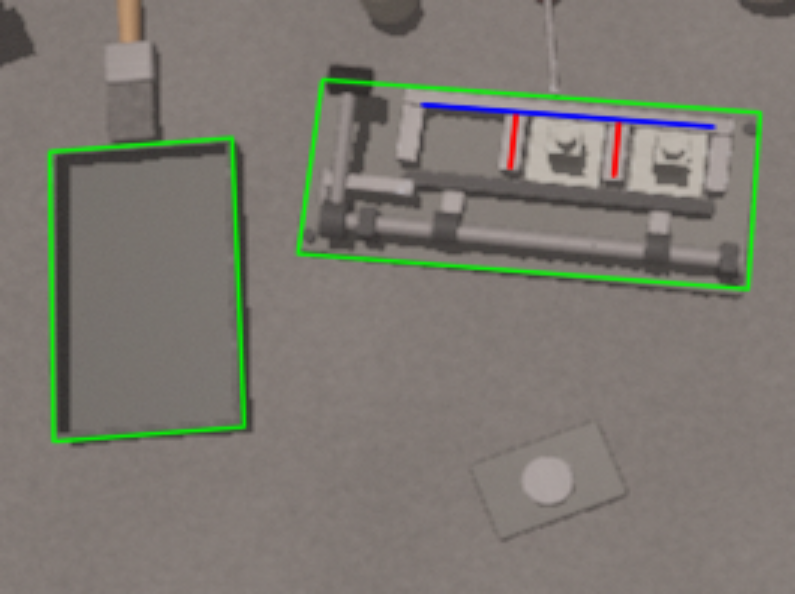

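View pics/ov_side.png

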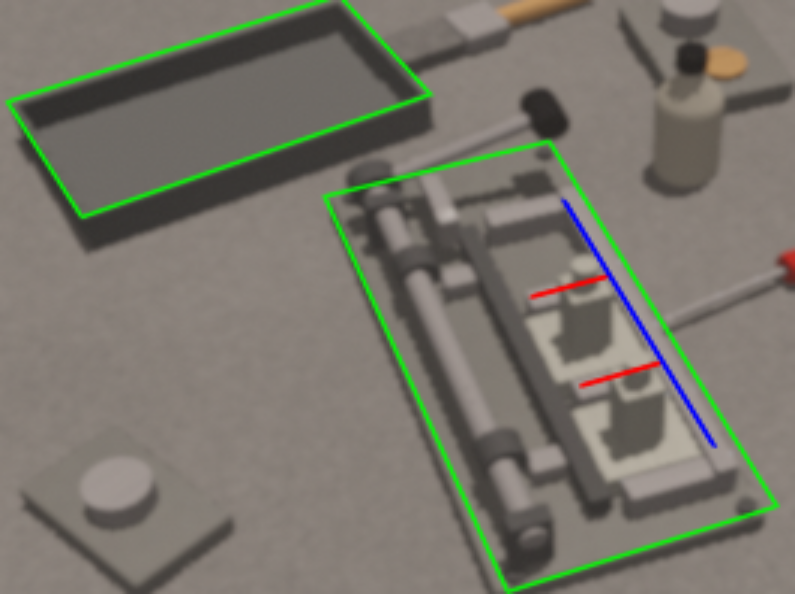

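```bash
cat > fit.py <<'E'
from h import *
np.set_printoptions(precision=4,suppress=True)
PL=[box(-.0275,.025,0,.016,.0825,.185),box(.04,0,.016,.042,.008,.125)]
LV=[box(-.02,.175,.03,.10,.09,.025),box(-.083,.02,.03,.068,.02,.2)]
v0=(.5915,-.0033,-.166)
ms=[]
for c in('top','side'):
    eyes.read_camera(c); L=spotter.outline_of('fixture',c); 
    if not L: print('none',c); continue
    m=L[0]['mask'].astype(np.float32); ig=sil(LV,v0,c,1)
    for y in(-.085,0,.085): ig=np.maximum(ig,sil([b+[.002,y,.016] for b in PART],v0,c,1))
    ig=cv2.dilate(ig,np.ones((5,5)))
    # keep ignoring only where outside plate silhouette or inside anything
    ms.append((c,m,1-ig)); print(c,L[0]['confidence'],m.sum())
for sel in (ms,ms[:1],ms[1:]):
    f=lambda v:sum((w*np.abs(sil(PL,v,c)-m)).sum()/m.sum() for c,m,w in sel)
    r=minimize(f,v0,method='Nelder-Mead',options=dict(initial_simplex=[v0,(v0[0]+.006,*v0[1:]),(v0[0],v0[1]+.006,v0[2]),(*v0[:2],v0[2]+.08)])); print(r.x,r.fun)
E
python3 fit.py
python3 - <<'E'
from h import *
np.set_printoptions(precision=4,suppress=True)
for c in('top','side'):
    for d in spotter.outline_of('lever_knob',c)[:2]:
        v,u=np.nonzero(d['mask']); print(c,d['confidence'],len(u),u.mean(),v.mean(), ray((u.mean(),v.mean()),c,.082))
    for d in spotter.outline_of('done0',c)[:3]:
        v,u=np.nonzero(d['mask']); print(c,d['confidence'],len(u),u.mean(),v.mean())
E
```

```text
top 0.84 8759.0
side 0.81 12516.0
[ 0.5892 -0.0024 -0.189 ] 0.031272243708372116
[ 0.5892 -0.0034 -0.1902] 0.014199680648744106
[ 0.5888 -0.0027 -0.1826] 0.016009507700800896
top 0.73 593 328.09780775716695 236.40640809443508 [ 0.5801 -0.0041  0.082 ]
top 0.65 523 253.91586998087953 234.5908221797323 [0.5977 0.1711 0.082 ]
top 0.76 549 328.1876138433515 236.24590163934425
top 0.65 8512 312.1268796992481 250.5906954887218
top 0.62 590 362.81694915254235 240.15762711864406
side 0.9 763 274.0851900393185 203.28964613368282 [0.5957 0.1579 0.082 ]
side 0.98 1087 313.87304507819687 270.17663293468263
side 0.81 1214 331.1046128500824 306.4662273476112
```

```bash
cat >> h.py <<'E'
FX=(.589,-.003,-.188); TR=(.4942,.3425,.0098); GD=env.grip_depth
def fx(p): return xf(np.array(p,float),*FX)[0]
def down(yaw): return [np.pi,0,yaw]
FY=FX[2]+np.pi
def knob(q): a=.26+q; return fx((-.083+.125*np.cos(a),.175,.05+.125*np.sin(a)))
def tcp(p,dz=0): return np.array(p)+[0,0,GD+dz]
E
python3 - <<'E'
from h import *
np.set_printoptions(precision=4,suppress=True)
t0=monitor.current_t()
for q in np.r_[0:1.76:.35]:
    print(planner.inverse_kinematics(tcp(knob(q)),down(FY)))
env.command_gripper(.055,30)
env.move_pose(tcp(knob(0),.09),down(FY))
print('t',monitor.current_t()-t0)
print(env.line_to(tcp(knob(0)),.12,force_limit=15))
env.command_gripper(.02,30)
print(monitor.current_grip_width(),monitor.current_grasp_force(),monitor.current_ft_force())
fm=0
for q in np.linspace(0,1.75,11)[1:]:
    env.line_to(tcp(knob(q)),.12); f=monitor.current_ft_force(); print(round(q,2),f,monitor.current_grip_width())
env.command_gripper(.055)
env.line_to(tcp(knob(1.75),.09),.2)
print(monitor.current_t()-t0)
env.move_pose(tcp(fx((0,0,.30))),down(FY))
for c in('top','side'):
    snap(c,c+'1.png')
    for n in('lever_knob','bar_face'):
        for d in spotter.spot_point(n,c)[:2]: print(c,n,d['confidence'],toworld(d['centre'],c))
print(knob(1.75),monitor.current_t())
E
```

```text
[ 0.1274  0.4602  1.3837  0.      1.2978 -1.2554]
[ 0.1361  0.3966  1.3898  0.      1.3552 -1.2467]
[ 0.1517  0.3201  1.4285  0.      1.393  -1.2311]
[ 0.1739  0.2378  1.4951  0.      1.4087 -1.2089]
[ 0.2015  0.1587  1.5819  0.      1.401  -1.1813]
[ 0.2323  0.0932  1.6795  0.      1.369  -1.1505]
t 2.4416999999999995
False
0.03357852682458323 34.06319260597229 [-1.2019 -1.2079  6.931 ]
0.18 [-0.6763 -0.7633  1.0079] 0.03311040715409065
0.35 [-2.2267 -0.8843  0.4701] 0.03337041894120782
0.52 [-3.9964 -1.0614  2.5438] 0.03327176456530869
0.7 [-3.721  -1.0177  2.2388] 0.03364619591428706
0.88 [-4.0319 -2.564   4.0806] 0.033755183728204796
1.05 [-3.6858 -3.1396  5.4952] 0.03388809132349067
1.22 [-4.1218 -3.9136  6.4353] 0.0335321181389024
1.4 [-4.6306 -4.4142  6.3181] 0.03328281741984483
1.58 [-4.8514 -4.1594  6.9014] 0.03298212607267369
1.75 [-5.8913 -4.8645  5.283 ] 0.03372666157324002
7.925000000000001
top lever_knob 0.69 [0.4844 0.1992 0.1617]
top bar_face 0.88 [0.5464 0.0035 0.0258]
top bar_face 0.66 [ 0.5883 -0.0045  0.0106]
side lever_knob 0.9 [0.492  0.1949 0.1628]
side bar_face 0.9 [0.5488 0.0044 0.0272]
[0.488  0.1944 0.1631] 12.2333
```

```bash
cat >> h.py <<'E'
def pick(p,yaw,zg,opening=.05,app=.07):
    """p: xy of the part, zg: world height of the grasp"""
    g=np.array([p[0],p[1],zg])
    env.command_gripper(opening); env.move_pose(tcp(g,app),down(yaw))
    hit=env.line_to(tcp(g),.12,force_limit=15)
    env.command_gripper(.015,60)
    w=monitor.current_grip_width(); print('pick hit',hit,'w',w,'F',monitor.current_grasp_force()); 
    return w
E
python3 - <<'E'
from h import *
np.set_printoptions(precision=4,suppress=True)
for by,tx in ((-.085,.06),(0,-.06)):
    p=fx((.001,by-.003,0)); w=pick(p,FY,.071,app=.09 if by else .12)
    if not .023<w<.03: print('bad grip'); break
    print(env.line_to([p[0],p[1],.255+GD],.2,force_limit=40), monitor.current_grip_width(),monitor.current_ft_force())
    q=xf(np.array([tx,0,0]),*TR)[0]; yaw=TR[2]+np.pi
    env.move_pose(tcp([q[0],q[1],.255]),down(yaw))
    env.line_to(tcp([q[0],q[1],.075]),.2)
    print(env.line_to(tcp([q[0],q[1],.057]),.04,force_limit=8), monitor.current_tool_pos()[2]-GD)
    env.command_gripper(.05); env.line_to(tcp([q[0],q[1],.20]),.25)
    print(monitor.current_t())
env.move_pose(tcp([.45,.2,.3]),down(TR[2]+np.pi))
snap('top','top2.png');snap('side','side2.png')
for c in('top','side'):
    for d in spotter.spot_point('done0',c): print(d['confidence'],toworld(d['centre'],c))
for b in find_blanks(): print(np.array(b))
a=cv2.imread('pics/top2.png')[170:400,130:520];b=cv2.imread('pics/side2.png')[140:480,120:520]
cv2.imwrite('pics/v2.png',np.vstack([cv2.resize(a,(500,295)),cv2.resize(b,(500,300))]))
E
```

```text
pick hit False w 0.025254266456375324 F 58.98551523685455
False 0.025224934279306225 [-0.3583 -0.0603 -2.8979]
True 0.06035627350106251
19.575
pick hit False w 0.02540360680646008 F 59.43908393383026
False 0.025692177197411292 [ 0.2021 -0.0102 -3.187 ]
True 0.06018126080038824
27.6
0.81 [0.4357 0.3424 0.0062]
0.97 [0.5562 0.3404 0.0008]
0.89 [0.4342 0.3444 0.0068]
[ 0.4533 -0.3179 -0.2227  0.0408  2.      2.      0.4511 -0.3155]
[ 0.625  -0.316   0.2406  0.044   2.      2.      0.6257 -0.3159]
```

View pics/v2.png

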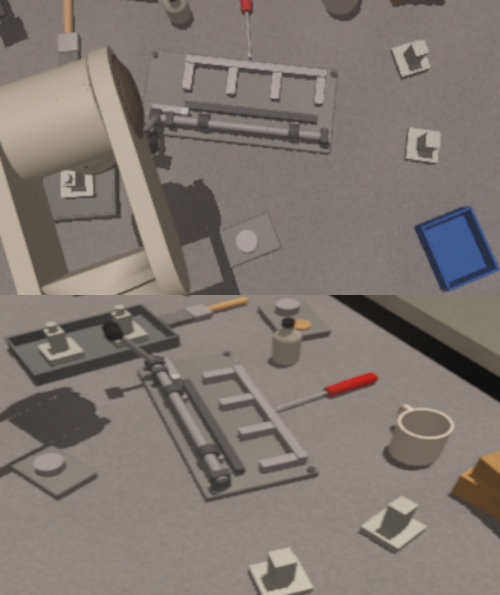

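```bash
cat > place.py <<'E'
from h import *
import sys
np.set_printoptions(precision=4,suppress=True)
by=float(sys.argv[1])
B=[b for b in find_blanks() if b[1]<-.2 and b[4]==2]
for b in B: print(np.array(b))
b=min(B,key=lambda b:b[3]) 
w=pick(b[:2],b[2]+np.pi,.055,app=.09)
if not .023<w<.03: raise SystemExit('bad grip')
env.line_to([b[0],b[1],.155+GD],.2)
print(monitor.current_grip_width(),monitor.current_ft_force())
p=fx((-.0045,by,0))
env.move_pose(tcp([p[0],p[1],.155]),down(FY))
env.line_to(tcp([p[0],p[1],.105]),.15)
hit=env.line_to(tcp([p[0],p[1],.068]),.04,force_limit=8)
z=monitor.current_tool_pos()[2]-GD; print('hit',hit,'floor',z-.055,monitor.current_ft_force(),monitor.current_t())
if z-.055<.0185:
    env.command_gripper(.05); env.line_to(tcp([p[0],p[1],.17]),.2)
    env.move_pose(tcp([.45,.2,.3]),down(FY))
    print(monitor.current_t())
E
python3 place.py 0
```

```text
[ 0.6252 -0.3157  0.2337  0.0736  2.      2.      0.6233 -0.3192]
pick hit False w 0.025237434876011926 F 58.476054668426514
0.02546427403806234 [-0.6393 -0.2238 -5.4584]
hit True floor 0.01681963440650163 [-1.343   0.8378  6.8679] 35.7333
37.8
```

```bash
python3 place.py -.085; python3 - <<'E'
from h import *
snap('top','top3.png');snap('side','side3.png')
a=cv2.imread('pics/top3.png')[170:400,130:520];b=cv2.imread('pics/side3.png')[140:480,120:520]
cv2.imwrite('pics/v3.png',np.vstack([cv2.resize(a,(500,295)),cv2.resize(b,(500,300))]))
for c in('top','side'):
    for d in spotter.spot_point('blank0',c): print(d['confidence'],toworld(d['centre'],c))
E
```

```text
[ 0.4531 -0.3175 -0.2344  0.0602  2.      2.      0.4517 -0.3165]
pick hit False w 0.02534918183262549 F 57.8563517332077
0.025513456032856416 [ 0.0097 -0.2534 -3.6511]
hit True floor 0.016744232071021152 [-0.8975  1.5689  6.7513] 44.425
46.6917
0.66 [ 0.58431335 -0.00168019  0.01451729]
0.79 [ 0.56544014 -0.08597573  0.01568146]
0.57 [ 0.58685573 -0.00804199  0.01595292]
```

View pics/v3.png

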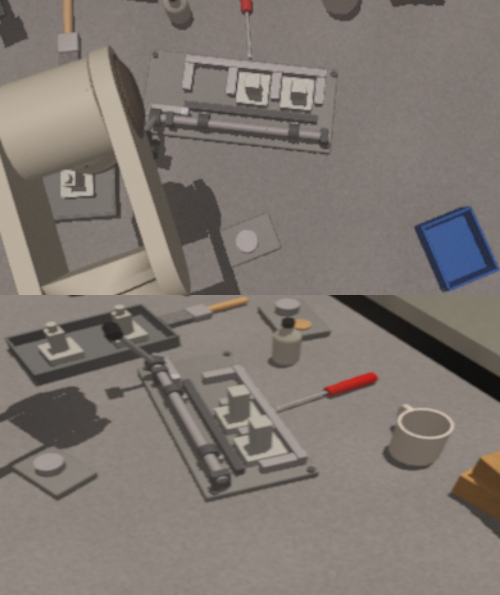

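Both blanks sit in bays 0 and 1, and both finished parts stand in the tray. Next I close the lever.

```bash
python3 - <<'E'
from h import *
np.set_printoptions(precision=4,suppress=True)
env.command_gripper(.055)
env.move_pose(tcp(knob(1.75),.09),down(FY))
print(env.line_to(tcp(knob(1.75)),.12,force_limit=15))
env.command_gripper(.02,30); print(monitor.current_grip_width())
for q in np.linspace(1.75,-.02,12)[1:]:
    env.line_to(tcp(knob(q)),.12); print(round(q,2),monitor.current_ft_force(),monitor.current_grip_width())
env.command_gripper(.055)
env.line_to(tcp(knob(0),.10),.2)
env.move_pose(tcp([.40,.15,.3]),down(FY))
snap('top','top4.png');snap('side','side4.png')
a=cv2.imread('pics/top4.png')[170:400,130:520];b=cv2.imread('pics/side4.png')[140:480,120:520]
cv2.imwrite('pics/v4.png',np.vstack([cv2.resize(a,(500,295)),cv2.resize(b,(500,300))]))
for c in('top','side'):
    for n in('lever_knob','bar_face','blank0','done0'):
        for d in spotter.spot_point(n,c): print(n,d['confidence'],toworld(d['centre'],c))
print(knob(0),fx((.002,0,0)),fx((.002,-.085,0)),monitor.current_t())
E
```

```text
False
0.033324396846659186
1.59 [-4.9022 -4.3117  5.7392] 0.03307227849685988
1.43 [-3.5048 -3.5929  4.9137] 0.033476797312387216
1.27 [-4.3778 -4.1567  3.5086] 0.033896232337090805
1.11 [-5.1604 -4.1456  3.5606] 0.03381180210275565
0.95 [-3.0222 -3.1474  4.3574] 0.033389459599731365
0.78 [-1.8403 -3.8461  5.4806] 0.03308346630738227
0.62 [ 0.118  -3.1867  6.2435] 0.03332987432898617
0.46 [ 2.077  -4.5569  5.54  ] 0.03357732991064066
0.3 [ 5.5601 -4.8274  5.4275] 0.03355401258278025
0.14 [ 7.6916 -4.0281  2.3545] 0.03347925224917928
-0.02 [ 9.7919 -4.5142  1.3459] 0.03342070724276491
lever_knob 0.89 [0.658  0.1666 0.0813]
bar_face 0.83 [0.5596 0.0019 0.0278]
blank0 0.74 [ 0.5905 -0.0038  0.0171]
blank0 0.69 [ 0.5727 -0.0872  0.0154]
blank0 0.46 [ 0.5925 -0.0063  0.001 ]
blank0 0.22 [0.6104 0.0843 0.0157]
done0 0.74 [ 0.6223 -0.0114  0.0404]
done0 0.64 [0.5545 0.3442 0.0047]
done0 0.4 [0.6079 0.082  0.0183]
lever_knob 0.94 [0.6626 0.1621 0.0789]
bar_face 0.94 [0.5612 0.0036 0.0265]
blank0 0.66 [ 0.5906 -0.0052  0.0144]
blank0 0.65 [ 0.5697 -0.0845  0.0141]
blank0 0.19 [ 0.591  -0.0047 -0.0007]
done0 0.88 [0.5533 0.3425 0.0008]
done0 0.86 [0.4377 0.3436 0.007 ]
done0 0.66 [ 0.7617  0.1313 -0.0035]
[0.6588 0.1619 0.0821] [ 0.591  -0.0034  0.    ] [ 0.5751 -0.0869  0.    ] 54.7583
```

View pics/v4.png

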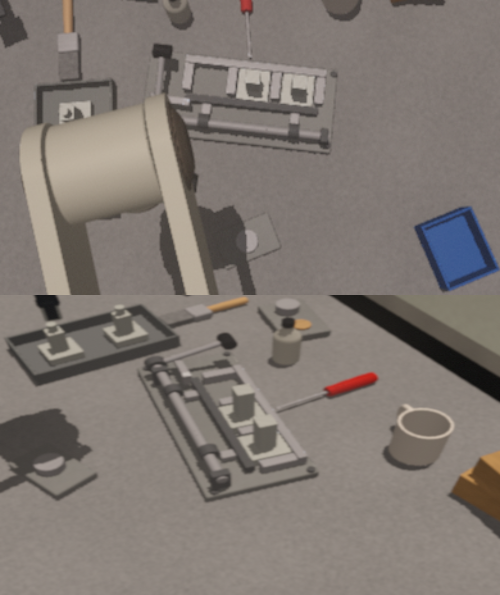

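The picture shows the lever low at its clamped position. Both blanks are upright against the rail, both finished parts are in the tray, and the loose items haven't moved.

```bash
python3 -c "
from h import *
print(env.job_done())"
```

```text
the job is handed in; nothing more can be done
None
```

The job is handed in at about 55 s: both finished parts stand in the tray, both blanks are down in bays 0 and 1, and the lever is fully home and clamping them; the screwdriver, brush, bottle and mug were not touched.

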